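# Lay out the alternator overhaul kit

### The job

Lay out the alternator overhaul kit: put the new bearing, the new pulley, the copper slip ring and the green brush holder from the bench into the red tray, each flat or upright as it stands now, on the liner that shows its black outline and centred on that outline, the brush holder lined up with its rectangle (either way round). Leave the rusty bearing and the black pulley where they are on the bench.

Things in the scene. Friction and masses are not known exactly. Their poses are not given: they have to be found in the camera images.
- bearing_c (a point): The new ball bearing, lying flat: bright steel ring with a blue seal on its upper face and a black centre; 47 mm diameter, 19 mm high. The point is its centre, half-way up (9.5 mm over its underside), z up. It is gripped across its diameter, any direction.
- pulley_c (a point): The new pulley, standing flat: bright aluminium disc with a black centre hole and five fine grooves around; 50 mm diameter, 36 mm high. The point is its centre, half-way up (18 mm), z up. Gripped across its diameter, any direction.
- slipring_c (a point): The new slip ring, standing upright: bright copper cylinder with a black belt half-way up and a black centre hole; 34 mm diameter, 36 mm high. The point is its centre, half-way up (18 mm), z up. Gripped across its diameter, any direction.
- brushes_c (a point): The brush holder, lying flat: green plastic block 50 mm (its x) x 30 mm (its y) x 24 mm high with three thin black lines on top; two copper brushes stick out 12 mm from its +x end. The point is the centre of the green block, half-way up (12 mm); x along its length towards the brushes, z up. Gripped across its 30 mm width (y).
- bay_bearing_c (a point): Place for the bearing: blue square liner plate, 96 x 96 x 3 mm, fixed in one of the four bays of the red tray (which bay varies), with a black ring (52 mm) with a blue centre at its middle. Point: centre of its upper surface, 7 mm above the bench; x, y along its sides and the tray walls, z up. The tray is 220 x 220 mm, fixed to the bench.
- bay_pulley_c (a point): Place for the pulley: yellow square liner plate, 96 x 96 x 3 mm, fixed in one of the four bays of the red tray (which bay varies), with a black large disc (60 mm) at its middle. Point: centre of its upper surface, 7 mm above the bench; x, y along its sides and the tray walls, z up. The tray walls and the dividing cross are 4 mm thick, 18 mm high.
- bay_slipring_c (a point): Place for the slip ring: orange square liner plate, 96 x 96 x 3 mm, fixed in one of the four bays of the red tray (which bay varies), with a black small disc (38 mm) at its middle. Point: centre of its upper surface, 7 mm above the bench; x, y along its sides and the tray walls, z up. Each bay is 104 mm wide inside; bay centres are 108 mm apart.
- bay_brushes_c (a point): Place for the brush holder: white square liner plate, 96 x 96 x 3 mm, fixed in one of the four bays of the red tray (which bay varies), with a black rectangle (56 mm along the liner's x, 34 mm along its y) at its middle. Point: centre of its upper surface, 7 mm above the bench; x, y along its sides and the tray walls, z up.
- old_bearing_c (a point): The old bearing, a look-alike that does not belong in the kit: same form and size as the new one (47 mm diameter, 19 mm high) but dark rusty brown all over. The point is its centre, 9.5 mm up. Stays where it lies. Three steel sockets, 22 mm across and 26 mm high, stand among the parts (not listed, of no concern).
- old_pulley_c (a point): The old pulley, a look-alike that does not belong in the kit: black, with one wide V groove; 50 mm diameter, 36 mm high. The point is its centre, 18 mm up. Stays where it stands. A tin (90 mm high), a jar (75 mm) and hand tools lie around the parts; bench equipment further out is up to 221 mm high.

How it is judged:
At the end, for the whole second after the job is handed in: Each of the four parts rests released, still and upright (tilt under 0.15 rad) on its own liner, within 15 mm of its centre and 5 mm of resting height; the brush holder within 0.35 rad of its rectangle, either way round; the old bearing and pulley within 30 mm of their starts (horizontal distance between bearing_c and bay_bearing_c below 0.015 m and z of bearing_c in the frame of bay_bearing_c between 0.0045 and 0.0145 m and angle between each of bearing_c, pulley_c, slipring_c, brushes_c's own z axis and vertical below 0.15 rad and linear speed of each of bearing, pulley, slipring, brushes below 0.02 m/s and angular speed of each of bearing, pulley, slipring, brushes below 0.3 rad/s and horizontal distance between pulley_c and bay_pulley_c below 0.015 m and z of pulley_c in the frame of bay_pulley_c between 0.013 and 0.023 m and horizontal distance between slipring_c and bay_slipring_c below 0.015 m and z of slipring_c in the frame of bay_slipring_c between 0.013 and 0.023 m and horizontal distance between brushes_c and bay_brushes_c below 0.015 m and z of brushes_c in the frame of bay_brushes_c between 0.007 and 0.017 m and angle between the x axis of brushes_c and the x axis of bay_brushes_c, either way round below 0.35 rad and distance of each of old_bearing_c, old_pulley_c from where it was at the start of the episode below 0.03 m); the robot touches nothing.
It fails at once if the rusty bearing is moved more than 30 mm (distance of old_bearing_c from where it was at the start of the episode above 0.03 m).
It fails at once if the black pulley is moved more than 30 mm (distance of old_pulley_c from where it was at the start of the episode above 0.03 m).
It also fails if it takes over 115 s, if anything falls off the work surface, if the arm or the gripper's body presses on something with over 40 N, if the wrist force passes 120 N, or if a joint passes its speed limit or range.

### The arm

A 6-joint arm with a two-finger parallel gripper is mounted at the origin on the work surface. World frame = base frame: x ahead of the robot, y to its left, z up, the work surface at z = 0. Lengths are in m, angles in rad, forces in N, time in s.
With the tool pointing down it reaches from about 0.325 to 1 m from the base axis. Payload 5.1 kg.
Tool frame: the origin (TCP) lies midway between the tips of the shut fingers; the grasp point (between the pads) lies 19 mm behind it; z points along the fingers, y is the line along which they close (so a half turn about z gives the same grasp; the last joint's range is limited). The gripper opens to 85 mm and grips with 20 to 120 N. Pads are 22 mm wide; open, the fingers measure 114 mm over their backs; the gripper's body (76 mm by 85 mm) begins 54 mm behind the grasp point. The pads swing forward as they close: fully open they stand 13 mm farther back than shut.
Start: joints at [1.197, 0.124, 1.65, -0, 1.367, -0.083], TCP at [0.186, 0.623, 0.231] pointing down, gripper open.
Joint ranges: [-2.61, 2.61], [-1.02, 2.33], [0.03, 2.71], [-1.35, 4.49], [0.32, 2.68], [-2.91, 2.91]. Speed limits (rad/s): [2.57, 2.57, 3.14, 3.14, 3.14, 3.14].

### API

Orientations are given as [roll, pitch, yaw] about the fixed x, y, z axes, in that order (R = Rz(yaw) Ry(pitch) Rx(roll)).
In Python, from cell import telemetry, read_camera, camera_model, job, find_in gives the robot as it stands.
- The arm moves only by the shell command python3 -m handwheel 'ROWS' [OPENING]. ROWS is JSON, a list of rows, each an object with "slide": the shift along the tool's x, y, z scaled (see below), a list of three; "yaw": the turn about the tool's z scaled (see below). A call has 1 to 20 rows; each row is the pose to reach, as a shift and turn from the pose commanded when the call began, along the tool's axes at that moment, turning the shorter way round; what a row does not reach only later rows make up. The controller multiplies each number of a shift by 400 mm and each number of a turn by pi rad. A row lasts 1/8 s, in which the tool goes at most 62.5 mm and 10.7 degrees, less where a joint would pass 70% of its speed; a pose out of reach is approached as far as the arm can. A call with a number of a shift or a turn outside -1 to 1 is refused whole. A call with a gripper value outside its range is refused whole. OPENING is the finger opening in mm, from 0 to 85.4, set as the call begins (- or left out, the last holds). The fingers move at their own pace and stop on an object; the grip force is fixed at half the most. Time passes only in rows, so rows that repeat a pose let the fingers close. It gives the time, the measured TCP pose, the force, the opening and the grip force at its end, in the units of the state.
- telemetry.get_obs(): the state, without advancing time (a new reading comes with each control period).
- read_camera(name): name is "scene" or "top" or "wrist"; returns the picture (480x640x3 uint8, red, green, blue); there is no depth.
- camera_model(name): a dict with "K" (3x3 intrinsics, pixels), "rvec" (rotation vector, rad) and "tvec" (3), from world to camera coordinates, as OpenCV has them; the wrist camera has in their place "hand_eye" (4x4, takes a point from camera to tool coordinates, whose origin is the TCP and whose axes are the flange's). Camera axes: x right, y down, z forward; pixel columns grow to the right and rows downward; lengths in m; the calibration is good to about 2 mm. A picture is of the moment at which its call begins: read the wrist's pose just before it. camera_model takes no time and is no camera call.
- job.close_job(): hands the job in; it is judged then, once.
Trained networks look in the newest picture that a camera, given by its name, has taken for a name from the list of things; names that differ only in an ending like _2 or _b are one class to them, and where a whole thing is asked for, a point or a joint stands for the part that bears it (a point fixed in the world has none). Each returns a list of dicts, best first, with "conf" (0 to 1); they miss things now and then, are a little off and sometimes report something else, mostly with a low value. They report only what shows in the picture. A call takes as long as a camera call.
- find_in(camera, label): "location" ([row, column] in pixels, amid what is visible of it).
The state is a dict: "clock": time; "joint_positions": joint angles; "qvel": joint speeds; "joint_torque": joint torques, N m; "tcp_pos": TCP position; "tcp_rot": TCP orientation; "wrist_force": force on the tool from outside, world axes, zero at the start; "wrist_torque": the same for the moment, N m; "finger_gap": opening from 0.0 (shut) to 1.0 (fully open); "grasp_force": force on a finger pad.
Only numpy, scipy, OpenCV 4.12 (cv2) and the standard library are available. Lean on these libraries where they do the work, as an engineer would, in place of code of your own. Each camera call takes 0.05 s, during which the arm holds its last target. There are 200 camera calls.

## Working session

There is one attempt and no reset: what is moved stays moved. The work goes in short steps, Python scripts to look and compute and a shell command to move; the robot and the scene stay as the last step left them, time stands still between calls to the robot, and variables do not carry over. Pictures are saved under pics/ and viewed, at most 14 in all, crops included, and the job is handed in when it is done.

```bash
mkdir -p pics; ls
cat > h.py <<'E'
import numpy as np, cv2
from cell import telemetry, read_camera, camera_model, job, find_in
def ray(cam,px,obs=None):
    m=camera_model(cam);K=np.array(m["K"],float)
    d=np.linalg.inv(K)@[px[1],px[0],1.]
    if "hand_eye" in m:
        H=np.array(m["hand_eye"]);R,t=tool(obs)
        return R@H[:3,:3]@d, R@H[:3,3]+t
    R=cv2.Rodrigues(np.array(m["rvec"],float))[0];t=np.array(m["tvec"],float).ravel()
    return R.T@d,-R.T@t
def tool(o):
    from scipy.spatial.transform import Rotation as Ro
    return Ro.from_euler("xyz",o["tcp_rot"]).as_matrix(),np.array(o["tcp_pos"])
def at(cam,px,z,obs=None):
    d,c=ray(cam,px,obs); return c+d*(z-c[2])/d[2]
E
python3 - <<'E'
from h import *
o=telemetry.get_obs();print(o)
R,t=tool(o);print(R.round(3))
for c in("top","scene"):
    im=read_camera(c);cv2.imwrite(f"pics/{c}0.png",im[:,:,::-1])
    d,cc=ray(c,(240,320));print(c,cc.round(3),d.round(3))
    Z=dict(bearing_c=.019,pulley_c=.036,slipring_c=.036,brushes_c=.024,old_bearing_c=.019,old_pulley_c=.036)
    if c=="top":
      for n in list(Z)+["bay_"+k for k in("bearing_c","pulley_c","slipring_c","brushes_c")]:
        for r in find_in(c,n)[:2]: print(n,round(r["conf"],2),np.round(r["location"]),at(c,r["location"],Z.get(n,.007)).round(3))
E
```

```text
pics
{'clock': 0.0, 'joint_positions': array([ 1.19740824e+00,  1.24521478e-01,  1.65169489e+00,  2.74395643e-05,
        1.36751036e+00, -8.25837143e-02]), 'qvel': array([ 0.00026604,  0.00072635,  0.00018794,  0.00145657,  0.00096981,
       -0.00051687]), 'joint_torque': array([-3.35406166e-04, -4.23597336e+01, -3.65460384e+01, -6.75167485e-05,
        6.53273746e-03,  5.38897012e-06]), 'tcp_pos': array([0.18615272, 0.62212426, 0.23003008]), 'tcp_rot': array([-3.13946807e+00, -2.02810704e-04,  2.85078250e+00]), 'wrist_force': array([ 0.16708121, -0.04904601, -0.45132955]), 'wrist_torque': array([-0.00881276,  0.02546062, -0.02191183]), 'grasp_force': 0.0, 'finger_gap': 0.9986694776910575}
[[-0.958  0.287 -0.001]
 [ 0.287  0.958 -0.002]
 [ 0.    -0.002 -1.   ]]
top [ 0.398 -0.026  0.826] [ 0.16  -0.022 -0.987]
pulley_c 0.35 [221. 419.] [ 0.556 -0.217  0.036]
slipring_c 0.61 [232. 127.] [0.546 0.29  0.036]
brushes_c 0.93 [245. 204.] [0.524 0.158 0.024]
old_bearing_c 0.87 [182. 195.] [0.64  0.178 0.019]
old_bearing_c 0.53 [314. 128.] [0.407 0.287 0.019]
old_pulley_c 0.87 [288. 259.] [0.446 0.061 0.036]
old_pulley_c 0.48 [282. 482.] [ 0.45  -0.318  0.036]
bay_bearing_c 0.84 [281. 419.] [ 0.456 -0.218  0.007]
bay_pulley_c 0.81 [224. 417.] [ 0.558 -0.22   0.007]
bay_slipring_c 0.96 [282. 484.] [ 0.451 -0.332  0.007]
bay_brushes_c 0.61 [218. 478.] [ 0.567 -0.331  0.007]
scene [1.04  0.623 0.58 ] [-0.52  -0.683 -0.514]
```

View pics/top0.png

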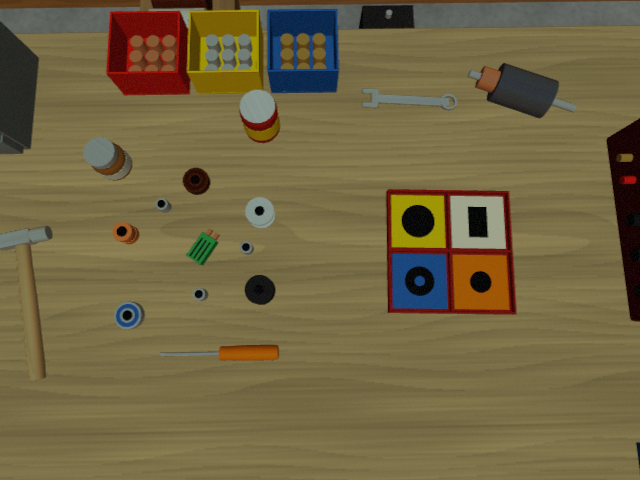

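View pics/scene0.png

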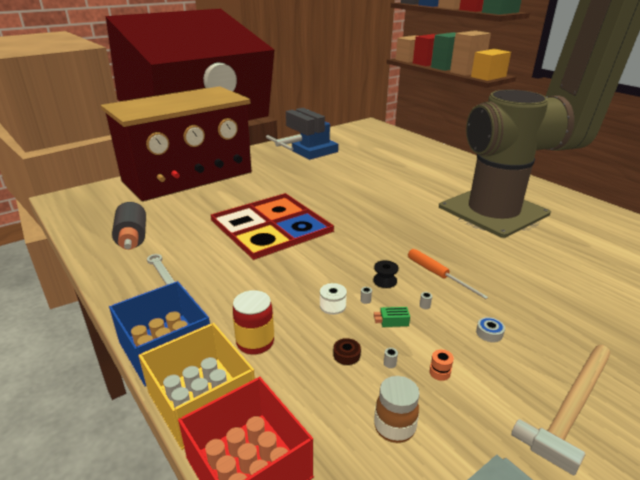

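The top view shows the new pulley at (row 212, col 260), the slip ring at (232,124), the new bearing at (315,128) and the brush holder at (246,203) pointing up-right. The tray has yellow at upper left, white at upper right, blue at lower left and orange at lower right. The networks confused the new bearing and pulley with their look-alikes, so I'll segment those by colour.

```bash
cat >> h.py <<'E'
def plan(xyz,yaw):
    """units for a row from current (commanded~measured) pose; yaw mod pi"""
    o=telemetry.get_obs();R,t=tool(o);s=R.T@(np.array(xyz)-t)/.4
    dy=(yaw-o["tcp_rot"][2]+np.pi/2)%np.pi-np.pi/2
    return s.round(4),round(-dy/np.pi,4)
E
python3 - <<'E'
from h import *
im=cv2.imread("pics/top0.png");hsv=cv2.cvtColor(im,cv2.COLOR_BGR2HSV)
def blobs(mask,z,name,roi,amin=30):
    m=np.zeros_like(mask);r0,r1,c0,c1=roi;m[r0:r1,c0:c1]=mask[r0:r1,c0:c1]
    for c in cv2.findContours(m,cv2.RETR_EXTERNAL,cv2.CHAIN_APPROX_NONE)[0]:
        if cv2.contourArea(c)<amin: continue
        b=cv2.boxPoints(cv2.minAreaRect(c)); w=np.array([at("top",(p[1],p[0]),z)[:2] for p in b])
        e1,e2=w[1]-w[0],w[2]-w[1]; e=e1 if np.hypot(*e1)>np.hypot(*e2) else e2
        print(name,w.mean(0).round(4),"sz",np.hypot(*e1).round(4),np.hypot(*e2).round(4),"ang",round(np.arctan2(e[1],e[0])%np.pi,3))
V=hsv[...,2];S=hsv[...,1];H=hsv[...,0]
dark=(V<40).astype(np.uint8)
blobs(dark,.007,"tray",(192,312,390,512),60)
blobs(dark,.036,"pulley hole",(200,225,248,273),8)
blobs(dark,.036,"slip hole",(220,240,110,138),8)
blobs(dark,.019,"bear hole",(305,326,117,140),8)
blobs(((S<60)&(V>120)).astype(np.uint8),.036,"pulley",(195,228,245,276))
blobs(((H>95)&(H<125)&(S>80)&(V>80)).astype(np.uint8),.019,"bear seal",(295,335,110,150))
blobs(((H>50)&(H<85)&(S>100)).astype(np.uint8),.020,"brush green",(220,275,180,225))
blobs(((H<20)&(S>160)&(V>120)).astype(np.uint8),.020,"copper",(225,245,203,222),8)
red=(((H<6)|(H>174))&(S>150)&(V>60)).astype(np.uint8);blobs(red,.018,"trayrim",(180,330,375,530),200)
E
python3 -c "
import cv2;i=cv2.imread('pics/top0.png')[190:340,100:290];cv2.imwrite('pics/c1.png',cv2.resize(i,None,fx=4,fy=4)[:600,:800])"
```

```text
tray [ 0.4523 -0.3265] sz 0.0338 0.0336 ang 1.553
tray [ 0.4561 -0.2178] sz 0.0498 0.0476 ang 1.553
tray [ 0.5605 -0.3294] sz 0.0317 0.0552 ang 3.113
tray [ 0.5637 -0.2209] sz 0.0569 0.0559 ang 2.333
pulley hole [0.5807 0.0614] sz 0.014 0.0125 ang 1.554
slip hole [0.5485 0.2995] sz 0.0138 0.0141 ang 0.051
bear hole [0.4054 0.2885] sz 0.0137 0.0135 ang 1.552
pulley [0.5782 0.0596] sz 0.0526 0.0536 ang 3.137
bear seal [0.4054 0.2885] sz 0.0377 0.0372 ang 1.552
brush green [0.5183 0.1632] sz 0.0498 0.0344 ang 2.561
trayrim [ 0.5085 -0.275 ] sz 0.2314 0.2214 ang 1.554
```

View pics/c1.png

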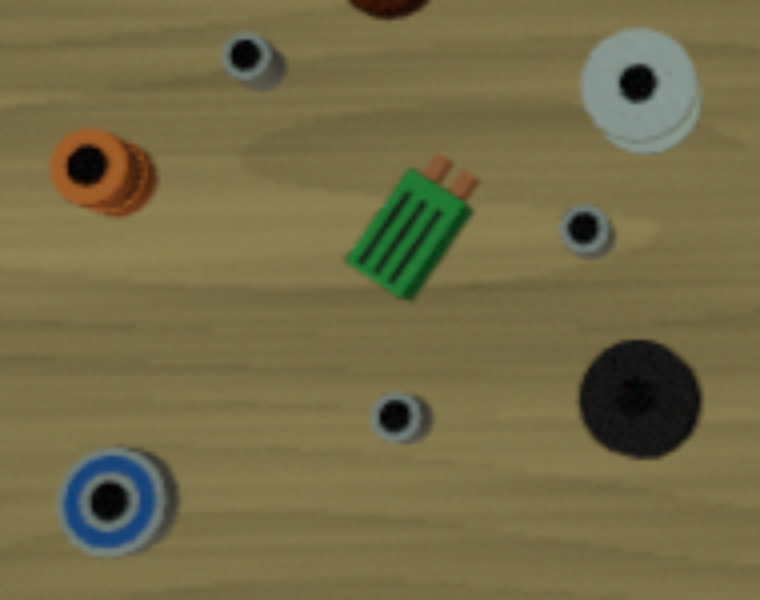

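The crop confirms it: holes at pulley (80,637), slip ring (165,87) and bearing (502,110), and the green block angled with its brushes pointing up-right. The bearing goes first.

```bash
python3 -c "
from h import *
print(plan([.4054,.2885,.15],2.85))"
```

```text
(array([-0.7641, -0.6434,  0.2034]), np.float64(0.0002))
```

```bash
python3 -m handwheel '[{"slide":[-0.38,-0.32,0.05],"yaw":0},{"slide":[-0.764,-0.643,0.15],"yaw":0},{"slide":[-0.764,-0.643,0.203],"yaw":0},{"slide":[-0.764,-0.643,0.203],"yaw":0},{"slide":[-0.764,-0.643,0.203],"yaw":0},{"slide":[-0.764,-0.643,0.203],"yaw":0},{"slide":[-0.764,-0.643,0.203],"yaw":0},{"slide":[-0.764,-0.643,0.203],"yaw":0},{"slide":[-0.764,-0.643,0.203],"yaw":0},{"slide":[-0.764,-0.643,0.203],"yaw":0}]' 75
python3 - <<'E'
from h import *
o=telemetry.get_obs();im=read_camera("wrist");cv2.imwrite("pics/w1.png",im[:,:,::-1])
print(o["tcp_pos"],o["tcp_rot"],o["clock"])
for r in find_in("wrist","bearing_c")[:2]: print(r,at("wrist",r["location"],.019,o).round(4))
print(plan([.4054,.2885,.003],2.85))
E
```

```text
clock: 1.85
tcp_pos: [0.4051, 0.2898, 0.1507]
tcp_rot: [3.141, 0.0, 2.852]
wrist_force: [0.1, 0.2, -0.0]
finger_gap: 0.879
grasp_force: 0.0
[0.40511305 0.28976904 0.15068073] [3.14079042e+00 4.66287696e-04 2.85247601e+00] 1.85
{'location': [227.2, 310.8], 'conf': 0.83} [0.4044 0.2888 0.019 ]
(array([-0.0014, -0.0028,  0.3688]), np.float64(0.0008))
```

View pics/w1.png

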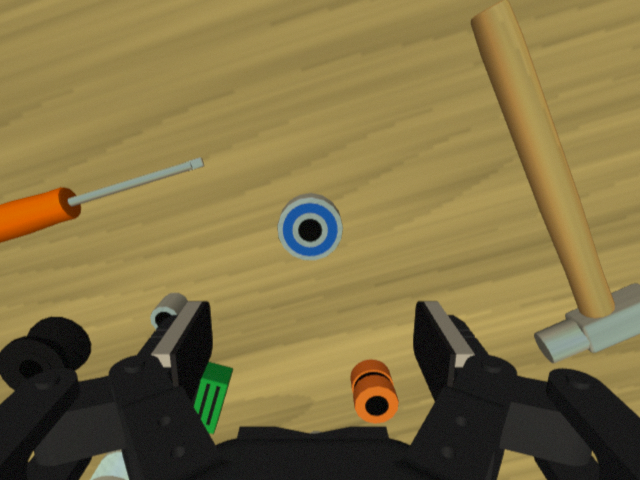

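The wrist view has the bearing centred at (228,310), between the fingers. It agrees with the top camera to about 1 mm, so I'll grasp it.

```bash
python3 -m handwheel '[{"slide":[-0.001,-0.002,0.15],"yaw":0},{"slide":[-0.001,-0.002,0.28],"yaw":0},{"slide":[-0.001,-0.002,0.365],"yaw":0},{"slide":[-0.001,-0.002,0.365],"yaw":0},{"slide":[-0.001,-0.002,0.365],"yaw":0},{"slide":[-0.001,-0.002,0.365],"yaw":0}]'
python3 -m handwheel '[{"slide":[0,0,0],"yaw":0},{"slide":[0,0,0],"yaw":0},{"slide":[0,0,0],"yaw":0},{"slide":[0,0,0],"yaw":0},{"slide":[0,0,0],"yaw":0},{"slide":[0,0,0],"yaw":0}]' 35
python3 -c "
from h import *
print(plan([.4561,-.2178,.15],2.85))"
```

```text
clock: 2.7
tcp_pos: [0.4072, 0.2889, 0.0065]
tcp_rot: [3.138, 0.003, 2.851]
wrist_force: [0.2, -0.0, 0.1]
finger_gap: 0.881
grasp_force: 0.0
clock: 3.45
tcp_pos: [0.4066, 0.2883, 0.0058]
tcp_rot: [3.14, 0.001, 2.851]
wrist_force: [-0.9, -1.0, 6.7]
finger_gap: 0.518
grasp_force: 60.6
(array([-0.482 , -1.1761, -0.3616]), np.float64(0.0002))
```

```bash
python3 -m handwheel '[{"slide":[0,0,-0.15],"yaw":0},{"slide":[0,0,-0.3],"yaw":0},{"slide":[-0.1,-0.25,-0.362],"yaw":0},{"slide":[-0.24,-0.59,-0.362],"yaw":0},{"slide":[-0.24,-0.59,-0.362],"yaw":0},{"slide":[-0.24,-0.59,-0.362],"yaw":0},{"slide":[-0.24,-0.59,-0.362],"yaw":0}]'
python3 -m handwheel '[{"slide":[-0.242,-0.586,0],"yaw":0},{"slide":[-0.242,-0.586,0],"yaw":0},{"slide":[-0.242,-0.586,0],"yaw":0},{"slide":[-0.242,-0.586,0],"yaw":0},{"slide":[-0.242,-0.586,0],"yaw":0},{"slide":[-0.242,-0.586,0],"yaw":0},{"slide":[-0.242,-0.586,0],"yaw":0}]'
python3 - <<'E'
from h import *
o=telemetry.get_obs();im=read_camera("wrist");cv2.imwrite("pics/w2.png",im[:,:,::-1])
for n in ["bay_bearing_c","bay_pulley_c","bay_slipring_c","bay_brushes_c"]:
  for r in find_in("wrist",n)[:1]: print(n,r,at("wrist",r["location"],.007,o).round(4))
print(plan([.4561,-.2178,.0135],2.85))
E
```

```text
clock: 4.32
tcp_pos: [0.43, 0.0308, 0.1494]
tcp_rot: [-3.141, 0.001, 2.845]
wrist_force: [-0.7, 0.6, -0.7]
finger_gap: 0.513
grasp_force: 62.0
clock: 5.2
tcp_pos: [0.4553, -0.2165, 0.1486]
tcp_rot: [3.141, -0.001, 2.853]
wrist_force: [-0.0, -0.5, -1.2]
finger_gap: 0.52
grasp_force: 62.2
bay_bearing_c {'location': [212.4, 312.6], 'conf': 0.86} [ 0.4467 -0.2139  0.007 ]
bay_pulley_c {'location': [387.8, 345.2], 'conf': 0.71} [ 0.5969 -0.2303  0.007 ]
bay_slipring_c {'location': [257.1, 173.5], 'conf': 0.95} [ 0.4498 -0.3234  0.007 ]
bay_brushes_c {'location': [385.7, 252.8], 'conf': 0.97} [ 0.5731 -0.303   0.007 ]
(array([-0.0017, -0.0008,  0.3387]), np.float64(0.0007))
```

View pics/w2.png

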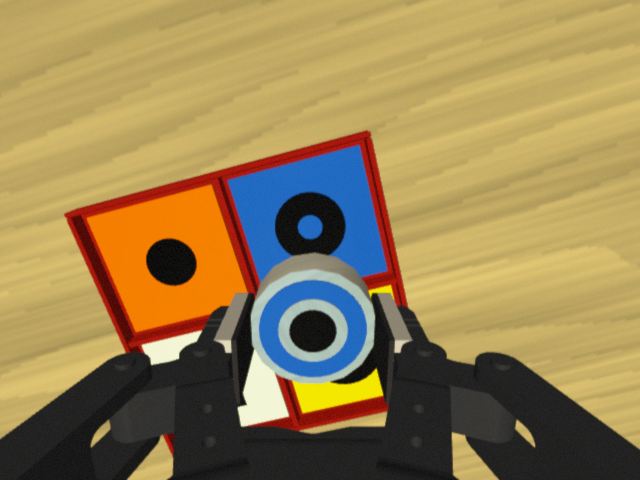

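The wrist view shows the bearing firmly held, and the blue ring centre at (227,311) is directly below it. The orange disc is at (261,171). I'll lower and release.

```bash
python3 -m handwheel '[{"slide":[-0.001,-0.001,0.15],"yaw":0},{"slide":[-0.001,-0.001,0.27],"yaw":0},{"slide":[-0.001,-0.001,0.32],"yaw":0},{"slide":[-0.001,-0.001,0.337],"yaw":0},{"slide":[-0.001,-0.001,0.337],"yaw":0},{"slide":[-0.001,-0.001,0.337],"yaw":0},{"slide":[-0.001,-0.001,0.337],"yaw":0}]'
python3 -m handwheel '[{"slide":[0,0,0],"yaw":0},{"slide":[0,0,0],"yaw":0},{"slide":[0,0,0],"yaw":0},{"slide":[0,0,0],"yaw":0}]' 58
python3 -m handwheel '[{"slide":[0,0,-0.15],"yaw":0},{"slide":[0,0,-0.3],"yaw":0},{"slide":[0,0,-0.36],"yaw":0},{"slide":[0,0,-0.36],"yaw":0},{"slide":[0,0,-0.36],"yaw":0},{"slide":[0,0,-0.36],"yaw":0}]'
python3 - <<'E'
from h import *
o=telemetry.get_obs();im=read_camera("wrist");cv2.imwrite("pics/w3.png",im[:,:,::-1])
for r in find_in("wrist","bearing_c")[:2]: print(r,at("wrist",r["location"],.026,o).round(4))
g=cv2.cvtColor(im,cv2.COLOR_RGB2HSV)[...,2]
n,l,s,c=cv2.connectedComponentsWithStats((g<40).astype(np.uint8))
for i in range(1,n):
    if 150<s[i,4]<6000 and c[i][1]<400: print("dark",s[i],at("wrist",c[i][::-1],.007,o).round(4))
print(plan([.5795,.0610,.15],2.85))
E
```

```text
clock: 6.32
tcp_pos: [0.4564, -0.2191, 0.0152]
tcp_rot: [-3.141, 0.002, 2.851]
wrist_force: [0.3, 0.2, -2.2]
finger_gap: 0.52
grasp_force: 62.3
clock: 6.82
tcp_pos: [0.4557, -0.2187, 0.0142]
tcp_rot: [-3.142, 0.0, 2.851]
wrist_force: [-0.2, -0.2, -0.3]
finger_gap: 0.677
grasp_force: 0.0
clock: 7.58
tcp_pos: [0.4545, -0.2179, 0.1557]
tcp_rot: [3.141, -0.004, 2.851]
wrist_force: [0.2, -0.1, 0.2]
finger_gap: 0.681
grasp_force: 0.0
{'location': [231.2, 311.0], 'conf': 0.56} [ 0.4556 -0.2192  0.026 ]
dark [279 193  67  34 153] [ 0.4421 -0.2105  0.007 ]
dark [301 222  22  21 362] [ 0.4611 -0.2207  0.007 ]
dark [ 153  238   47   44 1615] [ 0.4526 -0.3266  0.007 ]
dark [ 311  317   70   62 3410] [ 0.5634 -0.2221  0.007 ]
(array([-0.0985,  0.7579,  0.016 ]), np.float64(0.0003))
```

View pics/w3.png

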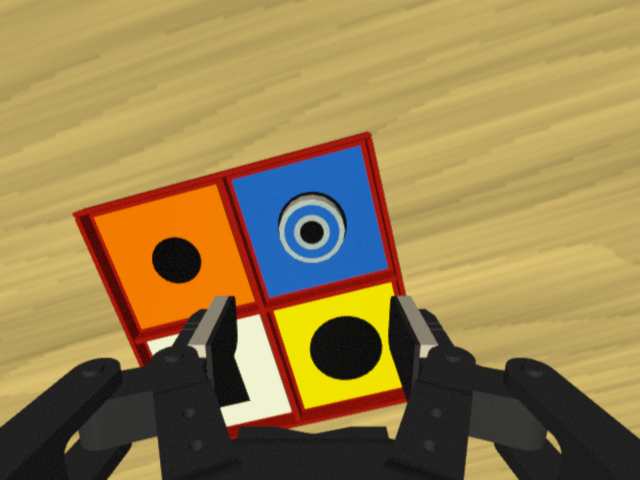

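The bearing sits centred on the blue liner at (231,311), and the other bays agree with the top camera. The pulley is next.

```bash
python3 -m handwheel '[{"slide":[-0.0985,0.758,0.016],"yaw":0},{"slide":[-0.0985,0.758,0.016],"yaw":0},{"slide":[-0.0985,0.758,0.016],"yaw":0},{"slide":[-0.0985,0.758,0.016],"yaw":0},{"slide":[-0.0985,0.758,0.016],"yaw":0},{"slide":[-0.0985,0.758,0.016],"yaw":0},{"slide":[-0.0985,0.758,0.016],"yaw":0},{"slide":[-0.0985,0.758,0.016],"yaw":0}]' 74
python3 - <<'E'
from h import *
o=telemetry.get_obs();im=read_camera("wrist")
print(o["tcp_pos"])
for n in("pulley_c","old_pulley_c"):
  for r in find_in("wrist",n)[:2]: print(n,r,at("wrist",r["location"],.03,o).round(4))
g=cv2.cvtColor(im,cv2.COLOR_RGB2HSV)[...,2]
n,l,s,c=cv2.connectedComponentsWithStats((g<40).astype(np.uint8))
for i in range(1,n):
    if 150<s[i,4]<6000 and c[i][1]<400: print("dark",s[i],at("wrist",c[i][::-1],.036,o).round(4))
print(plan([.580,.0610,.006],2.85))
E
```

```text
clock: 8.68
tcp_pos: [0.5798, 0.0593, 0.1513]
tcp_rot: [-3.141, -0.001, 2.849]
wrist_force: [0.3, -0.3, -0.7]
finger_gap: 0.868
grasp_force: 0.0
[0.57983174 0.05934474 0.1512969 ]
pulley_c {'location': [232.3, 315.5], 'conf': 0.57} [0.5807 0.0611 0.03  ]
old_pulley_c {'location': [32.6, 252.9], 'conf': 0.97} [0.4518 0.0607 0.03  ]
dark [ 206    0   87   71 5071] [0.452  0.0603 0.036 ]
dark [421  58  24  59 165] [0.5123 0.1553 0.036 ]
dark [433  62  24  59 168] [0.5166 0.1616 0.036 ]
dark [445  66  24  59 166] [0.5207 0.1681 0.036 ]
dark [314 123  20  21 317] [0.5192 0.0849 0.036 ]
dark [563 175  20  19 290] [0.5961 0.229  0.036 ]
dark [304 225  23  22 406] [0.5814 0.0603 0.036 ]
dark [455 245  12  32 181] [0.6252 0.1499 0.036 ]
dark [483 255  24  21 390] [0.6365 0.1721 0.036 ]
dark [155 316  23  20 156] [ 0.6146 -0.0606  0.036 ]
(array([0.0015, 0.0037, 0.3644]), np.float64(-0.0003))
```

```bash
python3 -m handwheel '[{"slide":[0,0.003,0.15],"yaw":0},{"slide":[0,0.003,0.28],"yaw":0},{"slide":[0,0.003,0.363],"yaw":0},{"slide":[0,0.003,0.363],"yaw":0},{"slide":[0,0.003,0.363],"yaw":0},{"slide":[0,0.003,0.363],"yaw":0}]'
python3 -m handwheel '[{"slide":[0,0,0],"yaw":0},{"slide":[0,0,0],"yaw":0},{"slide":[0,0,0],"yaw":0},{"slide":[0,0,0],"yaw":0},{"slide":[0,0,0],"yaw":0},{"slide":[0,0,0],"yaw":0}]' 38
python3 -m handwheel '[{"slide":[0,0,-0.15],"yaw":0},{"slide":[0,0,-0.3],"yaw":0},{"slide":[0,0,-0.36],"yaw":0},{"slide":[0,0,-0.36],"yaw":0},{"slide":[0,0,-0.36],"yaw":0}]'
python3 -c "
from h import *
print(plan([.5637,-.2212,.15],2.85))"
```

```text
clock: 9.57
tcp_pos: [0.5827, 0.0615, 0.0092]
tcp_rot: [3.14, 0.004, 2.85]
wrist_force: [0.4, -0.5, 0.4]
finger_gap: 0.867
grasp_force: 0.0
clock: 10.32
tcp_pos: [0.5821, 0.0617, 0.0083]
tcp_rot: [3.141, 0.003, 2.851]
wrist_force: [-0.7, -1.2, 6.2]
finger_gap: 0.563
grasp_force: 62.6
clock: 10.95
tcp_pos: [0.5793, 0.0617, 0.1483]
tcp_rot: [-3.141, -0.003, 2.851]
wrist_force: [-0.3, 0.3, -1.8]
finger_gap: 0.562
grasp_force: 62.7
(array([-0.1654, -0.6888, -0.0042]), np.float64(0.0003))
```

```bash
python3 -m handwheel '[{"slide":[-0.165,-0.689,-0.004],"yaw":0},{"slide":[-0.165,-0.689,-0.004],"yaw":0},{"slide":[-0.165,-0.689,-0.004],"yaw":0},{"slide":[-0.165,-0.689,-0.004],"yaw":0},{"slide":[-0.165,-0.689,-0.004],"yaw":0},{"slide":[-0.165,-0.689,-0.004],"yaw":0},{"slide":[-0.165,-0.689,-0.004],"yaw":0},{"slide":[-0.165,-0.689,-0.004],"yaw":0}]'
python3 - <<'E'
from h import *
print(plan([.5637,-.2212,.016],2.85))
E
```

```text
clock: 11.95
tcp_pos: [0.5646, -0.2198, 0.151]
tcp_rot: [3.141, -0.002, 2.852]
wrist_force: [-0.3, -0.1, -1.9]
finger_gap: 0.565
grasp_force: 63.0
(array([ 0.0006, -0.0041,  0.3376]), np.float64(0.0007))
```

```bash
python3 -m handwheel '[{"slide":[0.002,-0.002,0.15],"yaw":0},{"slide":[0.002,-0.002,0.27],"yaw":0},{"slide":[0.002,-0.002,0.32],"yaw":0},{"slide":[0.002,-0.002,0.337],"yaw":0},{"slide":[0.002,-0.002,0.337],"yaw":0},{"slide":[0.002,-0.002,0.337],"yaw":0},{"slide":[0.002,-0.002,0.337],"yaw":0}]'
python3 -m handwheel '[{"slide":[0,0,0],"yaw":0},{"slide":[0,0,0],"yaw":0},{"slide":[0,0,0],"yaw":0},{"slide":[0,0,0],"yaw":0}]' 60
python3 -m handwheel '[{"slide":[0,0,-0.15],"yaw":0},{"slide":[0,0,-0.3],"yaw":0},{"slide":[0,0,-0.36],"yaw":0},{"slide":[0,0,-0.36],"yaw":0},{"slide":[0,0,-0.36],"yaw":0},{"slide":[0,0,-0.36],"yaw":0}]'
python3 - <<'E'
from h import *
o=telemetry.get_obs();im=read_camera("wrist");cv2.imwrite("pics/w4.png",im[:,:,::-1])
for r in find_in("wrist","pulley_c")[:2]: print(r,at("wrist",r["location"],.037,o).round(4))
print(plan([.5195,.1622,.15],2.561))
E
```

```text
clock: 12.82
tcp_pos: [0.565, -0.2224, 0.0191]
tcp_rot: [-3.141, 0.003, 2.851]
wrist_force: [-0.7, 0.3, -1.7]
finger_gap: 0.567
grasp_force: 63.1
clock: 13.32
tcp_pos: [0.5639, -0.2219, 0.0174]
tcp_rot: [-3.142, 0.0, 2.851]
wrist_force: [0.0, -0.4, 0.2]
finger_gap: 0.705
grasp_force: 0.0
clock: 14.08
tcp_pos: [0.5627, -0.2212, 0.1586]
tcp_rot: [3.141, -0.004, 2.851]
wrist_force: [-0.8, -0.4, -0.7]
finger_gap: 0.704
grasp_force: 0.0
(array([0.3791, 0.8875, 0.0249]), np.float64(0.0922))
```

View pics/w4.png

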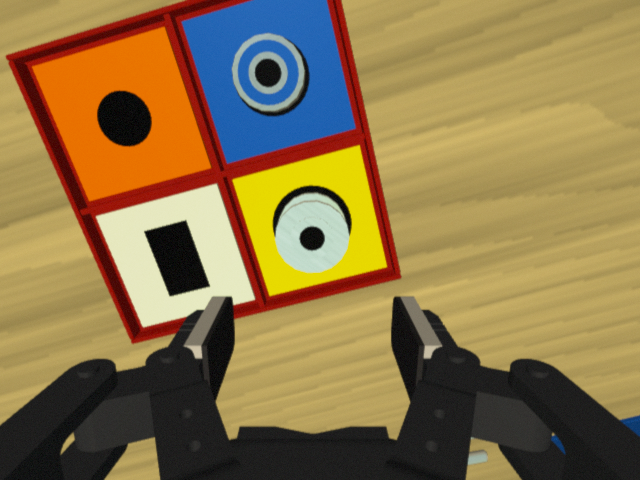

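The pulley stands centred on the yellow liner, its hole at (238,312). The brush holder is next, with the tool turned to its length.

```bash
python3 -m handwheel '[{"slide":[0.12,0.28,0.025],"yaw":0.05},{"slide":[0.379,0.887,0.025],"yaw":0.092},{"slide":[0.379,0.887,0.025],"yaw":0.092},{"slide":[0.379,0.887,0.025],"yaw":0.092},{"slide":[0.379,0.887,0.025],"yaw":0.092},{"slide":[0.379,0.887,0.025],"yaw":0.092},{"slide":[0.379,0.887,0.025],"yaw":0.092},{"slide":[0.379,0.887,0.025],"yaw":0.092},{"slide":[0.379,0.887,0.025],"yaw":0.092},{"slide":[0.379,0.887,0.025],"yaw":0.092}]' 55
python3 - <<'E'
from h import *
o=telemetry.get_obs();im=read_camera("wrist");cv2.imwrite("pics/w5.png",im[:,:,::-1])
hsv=cv2.cvtColor(im,cv2.COLOR_RGB2HSV);H,S,V=cv2.split(hsv)
n,l,s,c=cv2.connectedComponentsWithStats((V<40).astype(np.uint8))
for i in range(1,n):
    if 100<s[i,4]<900 and 100<c[i][1]<400: print("dark",s[i],at("wrist",c[i][::-1],.024,o).round(4))
# bright top face
m=((H>50)&(H<85)&(S>100)).astype(np.uint8)
m=cv2.morphologyEx(m,cv2.MORPH_CLOSE,np.ones((9,9)))
k=max(cv2.findContours(m,cv2.RETR_EXTERNAL,cv2.CHAIN_APPROX_NONE)[0],key=cv2.contourArea)
b=cv2.boxPoints(cv2.minAreaRect(k));w=np.array([at("wrist",p[::-1],.024,o)[:2] for p in b])
e1,e2=w[1]-w[0],w[2]-w[1];print(b.round(),w.mean(0).round(4),np.hypot(*e1),np.hypot(*e2),np.arctan2(e1[1],e1[0])%np.pi,np.arctan2(e2[1],e2[0])%np.pi)
print(plan([.5195,.1622,.006],2.561))
E
```

```text
clock: 15.42
tcp_pos: [0.5207, 0.1601, 0.1512]
tcp_rot: [-3.141, 0.0, 2.56]
wrist_force: [0.2, 0.1, 0.2]
finger_gap: 0.648
grasp_force: 0.0
dark [240 114  20  21 322] [0.4393 0.1648 0.024 ]
dark [507 142  27  26 555] [0.5531 0.3023 0.024 ]
dark [304 196   2  51 101] [0.5124 0.1587 0.024 ]
dark [327 196   3  51 101] [0.5215 0.172  0.024 ]
dark [453 256  19  16 234] [0.6003 0.2352 0.024 ]
dark [217 276  17  16 221] [0.5199 0.0844 0.024 ]
dark [193 309  17  13 123] [0.5307 0.0547 0.024 ]
[[295. 186.]
 [337. 186.]
 [337. 258.]
 [295. 258.]] [0.5181 0.1645] 0.028339916680101704 0.051362640566453864 0.9886042341403197 2.5766441547245096
(array([0.0052, 0.0024, 0.3632]), np.float64(-0.0004))
```

View pics/w5.png

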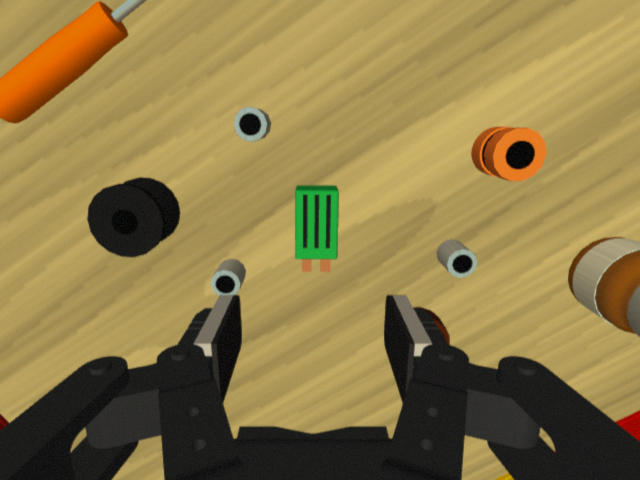

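The green block is aligned with the tool at about (222,316), with its brushes towards the bottom of the picture. The fingers fit clear of the sockets.

```bash
python3 -c "
from h import *
print(plan([.518,.1643,.004],2.565))"
```

```text
(array([0.0112, 0.0048, 0.3682]), np.float64(-0.0017))
```

```bash
python3 -m handwheel '[{"slide":[0.011,0.005,0.15],"yaw":0},{"slide":[0.011,0.005,0.28],"yaw":0},{"slide":[0.011,0.005,0.365],"yaw":0},{"slide":[0.011,0.005,0.365],"yaw":0},{"slide":[0.011,0.005,0.365],"yaw":0},{"slide":[0.011,0.005,0.365],"yaw":0}]'
python3 -m handwheel '[{"slide":[0,0,0],"yaw":0},{"slide":[0,0,0],"yaw":0},{"slide":[0,0,0],"yaw":0},{"slide":[0,0,0],"yaw":0},{"slide":[0,0,0],"yaw":0},{"slide":[0,0,0],"yaw":0}]' 18
python3 -m handwheel '[{"slide":[0,0,-0.15],"yaw":0},{"slide":[0,0,-0.3],"yaw":0},{"slide":[0,0,-0.36],"yaw":0},{"slide":[0,0,-0.36],"yaw":0},{"slide":[0,0,-0.36],"yaw":0}]'
python3 -c "
from h import *
print(plan([.5605,-.3294,.15],3.113))"
```

```text
clock: 16.23
tcp_pos: [0.5198, 0.1659, 0.0078]
tcp_rot: [3.138, 0.003, 2.561]
wrist_force: [-0.8, -0.5, 1.1]
finger_gap: 0.645
grasp_force: 0.0
clock: 16.98
tcp_pos: [0.5191, 0.1659, 0.007]
tcp_rot: [3.14, 0.002, 2.562]
wrist_force: [-1.1, -0.3, 6.3]
finger_gap: 0.334
grasp_force: 61.1
clock: 17.6
tcp_pos: [0.5166, 0.1654, 0.1473]
tcp_rot: [-3.139, -0.002, 2.562]
wrist_force: [-0.8, -0.3, -1.5]
finger_gap: 0.334
grasp_force: 60.3
(array([-0.7696, -0.9747, -0.0062]), np.float64(-0.1755))
```

```bash
python3 -m handwheel '[{"slide":[-0.25,-0.32,0],"yaw":-0.05},{"slide":[-0.5,-0.64,0],"yaw":-0.11},{"slide":[-0.77,-0.975,-0.006],"yaw":-0.176},{"slide":[-0.77,-0.975,-0.006],"yaw":-0.176},{"slide":[-0.77,-0.975,-0.006],"yaw":-0.176},{"slide":[-0.77,-0.975,-0.006],"yaw":-0.176},{"slide":[-0.77,-0.975,-0.006],"yaw":-0.176},{"slide":[-0.77,-0.975,-0.006],"yaw":-0.176},{"slide":[-0.77,-0.975,-0.006],"yaw":-0.176},{"slide":[-0.77,-0.975,-0.006],"yaw":-0.176},{"slide":[-0.77,-0.975,-0.006],"yaw":-0.176},{"slide":[-0.77,-0.975,-0.006],"yaw":-0.176}]'
python3 - <<'E'
from h import *
print(plan([.5605,-.3294,.0148],3.113))
E
```

```text
clock: 19.1
tcp_pos: [0.5619, -0.3277, 0.1514]
tcp_rot: [3.141, -0.001, 3.117]
wrist_force: [-0.4, -0.2, 0.1]
finger_gap: 0.335
grasp_force: 60.3
(array([ 0.0031, -0.0045,  0.3415]), np.float64(0.0011))
```

```bash
python3 -m handwheel '[{"slide":[0.004,-0.003,0.15],"yaw":0},{"slide":[0.004,-0.003,0.27],"yaw":0},{"slide":[0.004,-0.003,0.32],"yaw":0},{"slide":[0.004,-0.003,0.342],"yaw":0},{"slide":[0.004,-0.003,0.342],"yaw":0},{"slide":[0.004,-0.003,0.342],"yaw":0},{"slide":[0.004,-0.003,0.342],"yaw":0}]'
python3 -m handwheel '[{"slide":[0,0,0],"yaw":0},{"slide":[0,0,0],"yaw":0},{"slide":[0,0,0],"yaw":0},{"slide":[0,0,0],"yaw":0}]' 42
python3 -m handwheel '[{"slide":[0,0,-0.15],"yaw":0},{"slide":[0,0,-0.3],"yaw":0},{"slide":[0,0,-0.36],"yaw":0},{"slide":[0,0,-0.36],"yaw":0},{"slide":[0,0,-0.36],"yaw":0},{"slide":[0,0,-0.36],"yaw":0}]'
python3 - <<'E'
from h import *
o=telemetry.get_obs();im=read_camera("wrist");cv2.imwrite("pics/w6.png",im[:,:,::-1])
for r in find_in("wrist","brushes_c")[:2]: print(r,at("wrist",r["location"],.025,o).round(4))
print(plan([.545,.297,.15],2.85))
E
```

```text
clock: 19.98
tcp_pos: [0.5612, -0.3313, 0.0168]
tcp_rot: [-3.14, 0.003, 3.115]
wrist_force: [0.7, -0.3, -1.2]
finger_gap: 0.332
grasp_force: 60.3
clock: 20.48
tcp_pos: [0.5602, -0.3305, 0.0149]
tcp_rot: [3.142, -0.0, 3.115]
wrist_force: [-0.2, -0.8, -0.4]
finger_gap: 0.49
grasp_force: 0.0
clock: 21.22
tcp_pos: [0.559, -0.3297, 0.156]
tcp_rot: [3.139, -0.004, 3.115]
wrist_force: [0.1, -0.1, -1.0]
finger_gap: 0.49
grasp_force: 0.0
(array([0.078 , 1.5659, 0.02  ]), np.float64(0.0843))
```

View pics/w6.png

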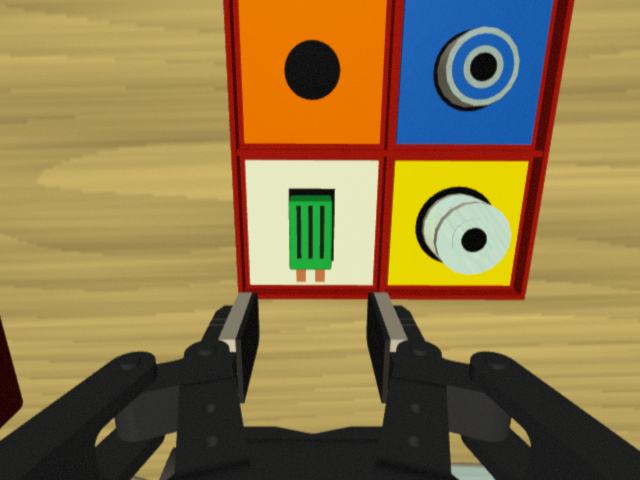

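The brush holder lies on its rectangle at (232,311), lined up with it. The slip ring is last.

```bash
python3 -m handwheel '[{"slide":[0.035,0.785,0.015],"yaw":0},{"slide":[0.035,0.785,0.015],"yaw":0},{"slide":[0.035,0.785,0.015],"yaw":0},{"slide":[0.035,0.785,0.015],"yaw":0},{"slide":[0.035,0.785,0.015],"yaw":0},{"slide":[0.035,0.785,0.015],"yaw":0},{"slide":[0.035,0.785,0.015],"yaw":0}]' 58
python3 -m handwheel '[{"slide":[0.035,0.787,0],"yaw":0},{"slide":[0.035,0.787,0],"yaw":0},{"slide":[0.035,0.787,0],"yaw":0},{"slide":[0.035,0.787,0],"yaw":0},{"slide":[0.035,0.787,0],"yaw":0},{"slide":[0.035,0.787,0],"yaw":0},{"slide":[0.035,0.787,0],"yaw":0},{"slide":[0.035,0.787,0],"yaw":0}]'
python3 - <<'E'
from h import *
o=telemetry.get_obs();im=read_camera("wrist")
for r in find_in("wrist","slipring_c")[:2]: print(r,at("wrist",r["location"],.03,o).round(4))
g=cv2.cvtColor(im,cv2.COLOR_RGB2HSV)[...,2]
n,l,s,c=cv2.connectedComponentsWithStats((g<40).astype(np.uint8))
for i in range(1,n):
    if 150<s[i,4]<1500 and 180<c[i][1]<290: print("dark",s[i],at("wrist",c[i][::-1],.036,o).round(4))
print(plan([.5485,.2995,.006],3.115))
E
```

```text
clock: 22.2
tcp_pos: [0.5545, -0.0162, 0.1524]
tcp_rot: [-3.141, -0.001, 3.116]
wrist_force: [-0.5, 0.7, 0.9]
finger_gap: 0.681
grasp_force: 0.0
clock: 23.2
tcp_pos: [0.5497, 0.2968, 0.1526]
tcp_rot: [-3.141, -0.0, 3.112]
wrist_force: [0.7, 0.5, -0.3]
finger_gap: 0.682
grasp_force: 0.0
{'location': [230.0, 317.2], 'conf': 0.59} [0.5489 0.3    0.03  ]
dark [302 221  25  24 459] [0.549  0.2978 0.036 ]
(array([0.0029, 0.006 , 0.3672]), np.float64(-0.0009))
```

```bash
python3 -m handwheel '[{"slide":[0.002,0.004,0.15],"yaw":0},{"slide":[0.002,0.004,0.28],"yaw":0},{"slide":[0.002,0.004,0.365],"yaw":0},{"slide":[0.002,0.004,0.365],"yaw":0},{"slide":[0.002,0.004,0.365],"yaw":0},{"slide":[0.002,0.004,0.365],"yaw":0}]'
python3 -m handwheel '[{"slide":[0,0,0],"yaw":0},{"slide":[0,0,0],"yaw":0},{"slide":[0,0,0],"yaw":0},{"slide":[0,0,0],"yaw":0},{"slide":[0,0,0],"yaw":0},{"slide":[0,0,0],"yaw":0}]' 22
python3 -m handwheel '[{"slide":[0,0,-0.15],"yaw":0},{"slide":[0,0,-0.3],"yaw":0},{"slide":[0,0,-0.36],"yaw":0},{"slide":[0,0,-0.36],"yaw":0},{"slide":[0,0,-0.36],"yaw":0}]'
python3 -c "
from h import *
print(plan([.4523,-.3265,.15],3.115))"
```

```text
clock: 24.05
tcp_pos: [0.5503, 0.301, 0.0098]
tcp_rot: [3.14, 0.004, 3.114]
wrist_force: [0.4, -0.7, 0.5]
finger_gap: 0.681
grasp_force: 0.0
clock: 24.8
tcp_pos: [0.5495, 0.3009, 0.0088]
tcp_rot: [3.141, 0.002, 3.115]
wrist_force: [-0.5, -1.4, 6.2]
finger_gap: 0.38
grasp_force: 59.7
clock: 25.42
tcp_pos: [0.5471, 0.2999, 0.1486]
tcp_rot: [-3.14, -0.003, 3.115]
wrist_force: [-0.5, -0.4, -2.3]
finger_gap: 0.377
grasp_force: 59.9
(array([ 1.9470e-01, -1.5719e+00, -6.0000e-04]), np.float64(-0.0001))
```

```bash
python3 -m handwheel '[{"slide":[0.098,-0.786,0],"yaw":0},{"slide":[0.098,-0.786,0],"yaw":0},{"slide":[0.098,-0.786,0],"yaw":0},{"slide":[0.098,-0.786,0],"yaw":0},{"slide":[0.098,-0.786,0],"yaw":0},{"slide":[0.098,-0.786,0],"yaw":0},{"slide":[0.098,-0.786,0],"yaw":0}]'
python3 -m handwheel '[{"slide":[0.097,-0.786,0],"yaw":0},{"slide":[0.097,-0.786,0],"yaw":0},{"slide":[0.097,-0.786,0],"yaw":0},{"slide":[0.097,-0.786,0],"yaw":0},{"slide":[0.097,-0.786,0],"yaw":0},{"slide":[0.097,-0.786,0],"yaw":0},{"slide":[0.097,-0.786,0],"yaw":0},{"slide":[0.097,-0.786,0],"yaw":0},{"slide":[0.097,-0.786,0],"yaw":0}]'
python3 - <<'E'
from h import *
print(plan([.4523,-.3265,.0162],3.115))
E
```

```text
clock: 26.3
tcp_pos: [0.4996, -0.0129, 0.1489]
tcp_rot: [3.141, -0.003, 3.113]
wrist_force: [-0.5, -0.2, -1.1]
finger_gap: 0.382
grasp_force: 60.4
clock: 27.42
tcp_pos: [0.454, -0.3245, 0.1508]
tcp_rot: [3.141, -0.0, 3.117]
wrist_force: [0.9, -0.4, -1.8]
finger_gap: 0.385
grasp_force: 60.6
(array([ 0.004 , -0.0052,  0.3364]), np.float64(0.0007))
```

```bash
python3 -m handwheel '[{"slide":[0.004,-0.004,0.15],"yaw":0},{"slide":[0.004,-0.004,0.27],"yaw":0},{"slide":[0.004,-0.004,0.32],"yaw":0},{"slide":[0.004,-0.004,0.337],"yaw":0},{"slide":[0.004,-0.004,0.337],"yaw":0},{"slide":[0.004,-0.004,0.337],"yaw":0},{"slide":[0.004,-0.004,0.337],"yaw":0}]'
python3 -m handwheel '[{"slide":[0,0,0],"yaw":0},{"slide":[0,0,0],"yaw":0},{"slide":[0,0,0],"yaw":0},{"slide":[0,0,0],"yaw":0}]' 46
python3 -m handwheel '[{"slide":[0,0,-0.15],"yaw":0},{"slide":[0,0,-0.3],"yaw":0},{"slide":[-0.1,0.3,-0.45],"yaw":0},{"slide":[-0.1,0.75,-0.45],"yaw":0},{"slide":[-0.1,0.75,-0.45],"yaw":0},{"slide":[-0.1,0.75,-0.45],"yaw":0},{"slide":[-0.1,0.75,-0.45],"yaw":0},{"slide":[-0.1,0.75,-0.45],"yaw":0},{"slide":[-0.1,0.75,-0.45],"yaw":0}]'
python3 - <<'E'
from h import *
im=read_camera("top");cv2.imwrite("pics/t9.png",cv2.resize(im[160:340,320:560],None,fx=3,fy=3)[:,:,::-1])
Z=dict(bearing_c=.026,pulley_c=.043,slipring_c=.043,brushes_c=.031)
for n in Z:
  for r in find_in("top",n)[:1]: print(n,r,at("top",r["location"],Z[n]).round(4))
E
```

```text
clock: 28.3
tcp_pos: [0.4526, -0.3283, 0.0175]
tcp_rot: [-3.14, 0.002, 3.115]
wrist_force: [0.3, 0.1, -1.0]
finger_gap: 0.38
grasp_force: 60.9
clock: 28.8
tcp_pos: [0.4518, -0.3276, 0.0162]
tcp_rot: [-3.142, 0.0, 3.115]
wrist_force: [0.8, -0.9, -0.5]
finger_gap: 0.536
grasp_force: 0.0
clock: 29.92
tcp_pos: [0.4997, -0.0289, 0.196]
tcp_rot: [-3.141, -0.0, 3.115]
wrist_force: [-1.1, -0.7, -0.0]
finger_gap: 0.538
grasp_force: 0.0
bearing_c {'location': [280.3, 421.2], 'conf': 0.6} [ 0.4549 -0.2172  0.026 ]
pulley_c {'location': [221.4, 421.1], 'conf': 0.65} [ 0.555  -0.2189  0.043 ]
slipring_c {'location': [282.3, 483.4], 'conf': 0.89} [ 0.4484 -0.3181  0.043 ]
brushes_c {'location': [217.2, 482.3], 'conf': 0.96} [ 0.5631 -0.33    0.031 ]
```

View pics/t9.png

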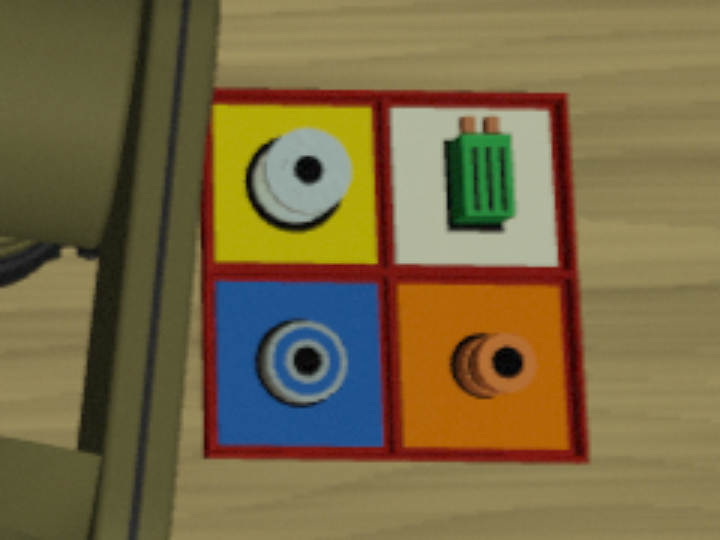

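All four parts stand upright and centred on their liners: pulley (170,305), brush holder (180,482), bearing (360,305) and slip ring (362,500). I'll hand the job in.

```bash
python3 -c "
from cell import job
print(job.close_job())"
```

```text
the job is handed in; nothing more can be done
None
```

The bearing, pulley, slip ring and brush holder each stand released and centred on their own liners. The rusty bearing and black pulley were not touched, and the job was handed in at about 30 s; the hand-in gave no verdict.

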